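# Pack a food parcel in a community kitchen

## Task

Pack the food parcel: stand the sealed tomato tin (red label) and the sealed chickpea tin (yellow label) upright on the floor of the crate's longer compartment, stand the honey jar upright on the floor of the shorter one, and after the tins lay the biscuit packet flat across the tops of both tins. Leave what does not belong in a parcel (the opened tin, the tin without a label, the candle and the dishwasher tablets) standing where it is; set each thing down gently, without dropping it, and let go.

Things in the scene. Friction and masses are not known exactly. Their poses are not given: they have to be found in the camera images.
- crate: open wooden crate, loose, 1.2 kg, 260 x 130 mm outside, rim 60 mm high; origin: centre of underside, x along its length, z up; turned any way. Floor 6 mm thick, walls 8 mm. A 6 mm divider at x = -27 mm, top at 50 mm, makes two compartments, both y -57 to 57 mm inside: the longer (for tins) x -24 to 122 mm, the shorter (for the jar, brown card on its floor) x -122 to -30 mm
- tomato_tin: sealed tin of tomatoes, red label with a white band and green spots, steel top with a red printed disc; 54 mm diameter, 88 mm high, stands upright; origin at the centre of its underside; about 0.2 kg
- chickpea_tin: sealed tin of chickpeas, yellow label with a white band and tan spots, steel top with a yellow printed disc; 54 mm diameter, 88 mm high, stands upright; origin at the centre of its underside; about 0.2 kg
- honey_jar: closed glass jar of amber honey with a brass-coloured lid; body 62 mm diameter up to 60 mm, lid 58 mm diameter, 80 mm high in all; origin at the centre of its underside; about 0.34 kg
- biscuits: orange biscuit packet with dark brown ends and three round golden biscuits pictured on top, a rigid carton lying flat, 150 mm long (its x), 60 mm wide (its y), 42 mm high; origin at the centre of its underside; about 0.2 kg
- opened_tin: does not belong: opened, empty tin with the same red label and no top, one looks down into it; 54 mm diameter, 88 mm high, stands upright; origin at the centre of its underside; 40 g, easily knocked
- bare_tin: does not belong: closed tin without a label, all bare ribbed steel; 54 mm diameter, 88 mm high, stands upright; origin at the centre of its underside
- candle: does not belong: candle in an open amber jar, cream wax and black wick seen from above, no lid; 62 mm diameter, 80 mm high; origin at the centre of its underside
- dishwasher_tablets: does not belong: blue box of dishwasher tablets with two white and red tablets pictured on top, lying flat; 150 mm long (its x), 60 mm wide (its y), 42 mm high; origin at the centre of its underside
There are look-alikes about, which are no part of the job. What is shaped like the bare_tin but purple or turquoise is not meant. What is shaped like the honey_jar but purple is not meant.

How it is judged:
On the way, in this order (a step that is already met when the one before it is completed fails the run):
1. both sealed tins stand upright in the crate's longer compartment, let go (x of tomato_tin in the frame of crate between -0.01 and 0.11 m and y of tomato_tin in the frame of crate between -0.045 and 0.045 m and z of tomato_tin in the frame of crate between -0.004 and 0.012 m and angle between each of tomato_tin, chickpea_tin's own z axis and vertical below 0.1 rad and x of chickpea_tin in the frame of crate between -0.01 and 0.11 m and y of chickpea_tin in the frame of crate between -0.045 and 0.045 m and z of chickpea_tin in the frame of crate between -0.004 and 0.012 m and contact force between the fingers and tomato_tin below 0.2 N and linear speed of each of tomato_tin, chickpea_tin below 0.03 m/s and contact force between the fingers and chickpea_tin below 0.2 N), for 0.2 s.
2. the biscuit packet lies flat on both tins, let go (z of biscuits in the frame of crate between 0.088 and 0.1 m and angle between biscuits's own z axis and vertical below 0.09 rad and contact force between biscuits and tomato_tin above 0.05 N and contact force between biscuits and chickpea_tin above 0.05 N and contact force between the fingers and biscuits below 0.2 N and linear speed of biscuits below 0.03 m/s), for 0.2 s.
At the end, for the whole second after the job is handed in: Both sealed tins upright on the longer compartment's floor, honey jar upright on the shorter one's (0.1 rad), biscuits level (0.09 rad) on both tin tops, touching both; all let go, at rest. Opened tin, bare tin, candle and tablets upright (0.2 rad), within 40 mm of their start (all of step 1 and all of step 2 and x of honey_jar in the frame of crate between -0.115 and -0.04 m and y of honey_jar in the frame of crate between -0.045 and 0.045 m and z of honey_jar in the frame of crate between -0.004 and 0.012 m and angle between honey_jar's own z axis and vertical below 0.1 rad and contact force between the fingers and honey_jar below 0.2 N and linear speed of honey_jar below 0.03 m/s and distance of each of opened_tin, bare_tin, candle, dishwasher_tablets from where it was at the start of the episode below 0.04 m and angle between each of opened_tin, bare_tin, candle, dishwasher_tablets's own z axis and vertical below 0.2 rad).
It fails at once if a thing that does not belong was moved more than 40 mm or knocked over (distance of any of opened_tin, bare_tin, candle, dishwasher_tablets from where it was at the start of the episode above 0.04 m or angle between any of opened_tin, bare_tin, candle, dishwasher_tablets's own z axis and vertical above 0.6 rad).
It fails at once if a tin, the jar or the packet was dropped or banged down into the crate ((horizontal distance between tomato_tin and crate below 0.12 m and z of tomato_tin in the frame of crate below 0.026 m and linear speed of tomato_tin above 0.5 m/s) or (horizontal distance between chickpea_tin and crate below 0.12 m and z of chickpea_tin in the frame of crate below 0.026 m and linear speed of chickpea_tin above 0.5 m/s) or (horizontal distance between honey_jar and crate below 0.12 m and z of honey_jar in the frame of crate below 0.026 m and linear speed of honey_jar above 0.5 m/s) or (horizontal distance between biscuits and crate below 0.12 m and z of biscuits in the frame of crate below 0.114 m and linear speed of biscuits above 0.5 m/s)).
It also fails if it takes over 115 s, if anything falls off the work surface, if the arm or the gripper's body presses on something with over 40 N, if the wrist force passes 120 N, or if a joint passes its speed limit or range.

## Robot

A 7-joint arm with a two-finger parallel gripper is mounted at the origin on the work surface. World frame = base frame: x ahead of the robot, y to its left, z up, the work surface at z = 0. Lengths are in m, angles in rad, forces in N, time in s.
With the tool pointing down it reaches from about 0.425 to 0.925 m from the base axis. Payload 6.8 kg.
Tool frame: the origin (TCP) lies at the very end of the fingers, on their centre line; the grasp point (between the pads) lies bot.tcp_to_grasp behind it (bot.tcp_to_grasp is the distance from the TCP to the grasp point, in m); z points along the fingers, y is the line along which they close (so a half turn about z gives the same grasp; the last joint's range is limited). The gripper opens to 85 mm and grips with 20 to 120 N. Pads are 22 mm wide; open, the fingers measure 114 mm over their backs; the gripper's body (76 mm by 85 mm) begins 54 mm behind the grasp point. The pads swing forward as they close: fully open they stand 13 mm farther back than shut.
Start: joints at [1.048, 0.477, 0.022, 1.555, -0.011, 1.109, -0.083], TCP at [0.272, -0.618, 0.231] pointing down, gripper open.
Joint ranges: [-2.96, 2.96], [-0.34, 2.1], [-1.41, 1.46], [0.24, 2.44], [-1.37, 4.51], [0.17, 1.92], [-2.96, 2.96]. Speed limits (rad/s): [2.39, 2.39, 3.14, 3.14, 3.14, 3.14, 3.14].

## Interface

Orientations are given as a unit quaternion [w, x, y, z].
In Python, from station import bot gives the robot as it stands.
- The arm moves only by the tool servo_tool, never from a script. Its argument "motion" is a list that holds one entry, the list of rows, each a list of 7 numbers: the shift along the tool's x, y, z in m, then the turn, a rotation vector about the tool's x, y, z in units of 5 degrees (1.0 is 5 degrees), then the opening, from 0 (shut) to 1 (fully open). A call has 1 to 20 rows; each row is the pose to reach, as a shift and turn from the pose commanded when the call began, along the tool's axes at that moment; what a row does not reach only later rows make up. A row lasts 1/12 s, in which the tool goes at most 41.7 mm and 7.16 degrees, less where a joint would pass 70% of its speed; a pose out of reach is approached as far as the arm can. A call with a gripper value outside its range is refused whole. The fingers move at their own pace and stop on an object; "grip_force" is the grip in N (left out, the last holds). Time passes only in rows, so rows that repeat a pose let the fingers close. It gives the time, the measured TCP pose, the force, the opening and the grip force at its end, in the units of the state.
- bot.get_obs(): the state, without advancing time (a new reading comes with each control period).
- bot.read_camera(name): name is "scene" or "top" or "wrist"; returns a dict with "img" (384x512x3 uint8, red, green, blue), "K" (3x3 intrinsics, pixels), "pose" (4x4, takes a point from camera to world coordinates). Camera axes: x right, y down, z forward; pixel columns grow to the right and rows downward; lengths in m; the calibration is good to about 2 mm. A picture is of the moment at which its call begins. There is no depth.
- bot.hand_in(): hands the job in; it is judged then, once.
The state is a dict: "t": time; "q": joint angles; "joint_vel": joint speeds; "joint_torque": joint torques, N m; "eef_pos": TCP position; "tool_rot": TCP orientation; "contact_force": force on the tool from outside, world axes, zero at the start; "torque": the same for the moment, N m; "gripper_width": opening from 0.0 (shut) to 1.0 (fully open); "grasp_force": force on a finger pad.
Only numpy, scipy, OpenCV 4.12 (cv2) and the standard library are available. Lean on these libraries where they do the work, as an engineer would, in place of code of your own. Each camera call takes 0.05 s, during which the arm holds its last target. There are 200 camera calls.

## Working session

There is one attempt and no reset: what is moved stays moved. The work goes in short steps, Python scripts to look and compute and a tool call to move; the robot and the scene stay as the last step left them, time stands still between calls to the robot, and variables do not carry over. Pictures are saved under pics/ and viewed, at most 14 in all, crops included, and the job is handed in when it is done.

Besides the shell and the picture viewer there is one more tool, called after "Request:" as a command line: name --argument value ..., lists and objects as JSON in quotes. servo_tool: Moves the arm, as the interface text tells. Its arguments: {"type":"object","properties":{"motion":{"type":"array"},"grip_force":{"type":"number"}},"required":["motion"]}

```bash
mkdir -p pics; ls
cat > h.py <<'E'
import numpy as np, cv2
from station import bot
def snap(name,fn):
    c=bot.read_camera(name); cv2.imwrite(fn,c["img"][:,:,::-1]); np.savez(fn[:-4]+".npz",**{k:np.array(v) for k,v in c.items()}); return c
def load(fn): return dict(np.load(fn))
def ray(c,u,v):
    d=c["pose"][:3,:3]@np.linalg.solve(c["K"],[u,v,1.]); return c["pose"][:3,3],d
def plane(c,u,v,z):
    o,d=ray(c,u,v); return o+d*(z-o[2])/d[2]
def two(c1,p1,c2,p2):
    o1,d1=ray(c1,*p1);o2,d2=ray(c2,*p2)
    s=np.linalg.lstsq(np.c_[d1,-d2],o2-o1,rcond=None)[0]
    a=o1+s[0]*d1;b=o2+s[1]*d2
    return (a+b)/2,np.linalg.norm(a-b)
def proj(c,P):
    T=np.linalg.inv(c["pose"]);q=c["K"]@(T[:3,:3]@np.array(P)+T[:3,3]);return q[:2]/q[2]
E
python3 - <<'E'
from h import *
for n in("scene","top","wrist"):
    c=snap(n,f"pics/{n}0.png"); print(n,c["K"].round(0).tolist(),c["pose"].round(3).tolist())
print(bot.tcp_to_grasp,bot.get_obs())
a=cv2.imread("pics/top0.png");b=cv2.imread("pics/scene0.png")
cv2.imwrite("pics/t0.png",cv2.resize(a,(800,600),interpolation=cv2.INTER_CUBIC))
cv2.imwrite("pics/s0.png",cv2.resize(b,(800,600),interpolation=cv2.INTER_CUBIC))
E
```

```text
pics
scene [[474.0, 0.0, 249.0], [0.0, 474.0, 196.0], [0.0, 0.0, 1.0]] [[-0.561, 0.606, -0.564, 1.456], [0.827, 0.395, -0.399, 0.709], [-0.019, -0.69, -0.723, 1.292], [0.0, 0.0, 0.0, 1.0]]
top [[488.0, 0.0, 261.0], [0.0, 488.0, 193.0], [0.0, 0.0, 1.0]] [[0.012, -0.985, 0.173, 0.188], [-1.0, -0.013, -0.008, 0.035], [0.011, -0.173, -0.985, 1.672], [0.0, 0.0, 0.0, 1.0]]
wrist [[345.0, 0.0, 263.0], [0.0, 345.0, 191.0], [0.0, 0.0, 1.0]] [[0.403, -0.875, -0.267, 0.339], [-0.915, -0.386, -0.115, -0.588], [-0.002, 0.29, -0.957, 0.374], [0.0, 0.0, 0.0, 1.0]]
0.0187 {'t': 0.15, 'q': array([ 1.04792563,  0.47760874,  0.02234355,  1.55620066, -0.0114497 ,
        1.10931012, -0.08309934]), 'joint_vel': array([-8.26267970e-04, -4.91880519e-03,  1.23065655e-03, -4.75794986e-03,
       -3.27825772e-05, -1.18616754e-03, -5.68837557e-04]), 'joint_torque': array([ 2.97789244e-03, -5.96926367e+01,  1.61040511e+00, -2.81490862e+01,
        1.27144958e-02,  6.47867331e-03,  2.64184263e-05]), 'eef_pos': array([ 0.27181365, -0.61736158,  0.23056001]), 'tool_rot': array([-6.66457649e-04,  9.78567863e-01,  2.05923403e-01, -2.12247515e-04]), 'contact_force': array([-0.43495897, -0.85062153, -0.1039474 ]), 'torque': array([-0.00772423, -0.00378015, -0.00948345]), 'grasp_force': 0.0, 'gripper_width': 1.0000627087111917}
```

View pics/t0.png

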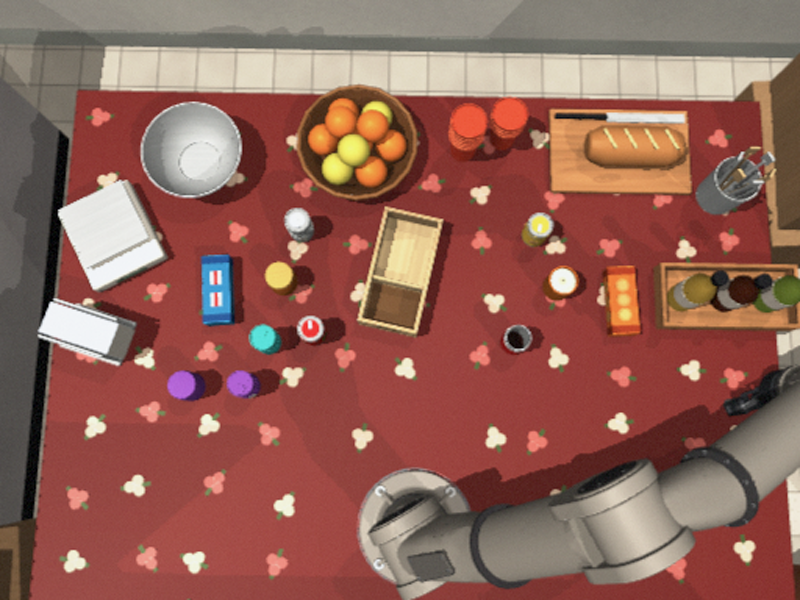

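View pics/s0.png

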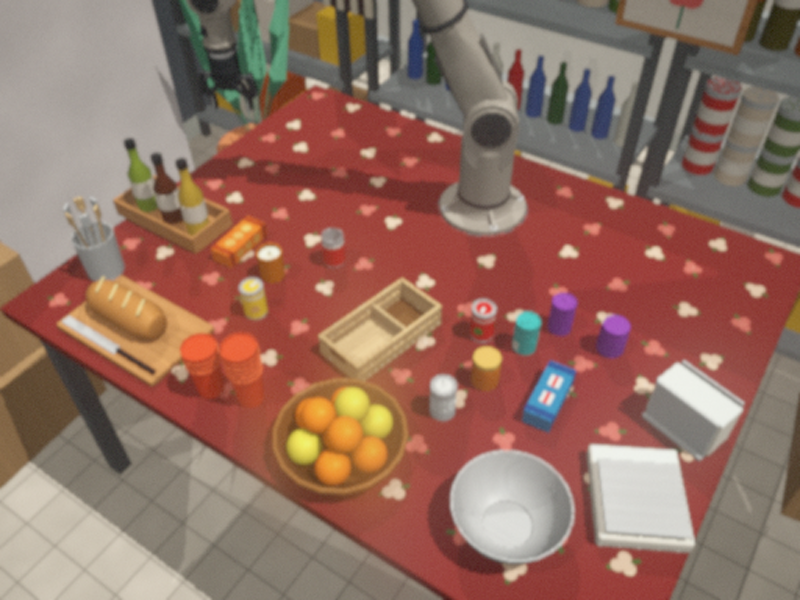

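The two views, in the 800x600 enlargement, show:
- **Top view:** the sealed tomato tin (red disc) is at (310,328). It could be confused with the opened tin (517,338, dark inside). The bare tin is at (298,224), turquoise at (265,338), purples at (185,385) and (242,384).
- **Chickpea tin:** yellow disc at (538,228).
- **Honey jar:** brass lid at (280,278). It could be confused with the candle at (562,281).
- **Biscuits:** at (622,300). They could be confused with the blue tablets at (217,290).
- **Crate:** at (402,270), with its brown-floored short compartment nearer the robot.

The scene view agrees with this.

```bash
cat > m.py <<'E'
from h import *
t=load("pics/top0.npz");s=load("pics/scene0.npz")
k=.64
def blob(c,u,v,r,f):
    u,v=int(u),int(v);w=c["img"][v-r:v+r,u-r:u+r]
    hsv=cv2.cvtColor(w,cv2.COLOR_RGB2HSV).astype(int);m=f(hsv[...,0],hsv[...,1],hsv[...,2]).astype(np.uint8)
    cs,_=cv2.findContours(m,cv2.RETR_EXTERNAL,cv2.CHAIN_APPROX_NONE)
    q=max(cs,key=lambda x:len(x)); h=cv2.convexHull(q)
    (x,y),d,a=cv2.minAreaRect(h);M=cv2.moments(h)
    return (M["m10"]/M["m00"]+u-r,M["m01"]/M["m00"]+v-r),np.round(d,1),cv2.boxPoints(cv2.minAreaRect(h))+[u-r,v-r]
steel=lambda h,s,v:(s<90)&(v>90)
yel=lambda h,s,v:(h>18)&(h<35)&(s>110)&(v>90)
lid=lambda h,s,v:(h>14)&(h<30)&(s>80)&(v>150)
ora=lambda h,s,v:(h>6)&(h<25)&(s>150)&(v>130)
blu=lambda h,s,v:(h>95)&(h<125)&(s>110)
E
python3 - <<'E'
from m import *
for n,pt,ps,ft in [("tomato",(310,328),(484,309),steel),("chick",(538,228),(252,287),yel),("honey",(280,276),(487,358),lid),("bisc",(622,300),(239,239),ora),("bare",(298,218),(443,383),steel),("open",(517,335),(332,236),steel)]:
    a=blob(t,pt[0]*k,pt[1]*k,24 if n=="bisc" else 13,ft);b=blob(s,ps[0]*k,ps[1]*k,20 if n=="bisc" else 12,ft)
    P,e=two(t,a[0],s,b[0])
    print(n,np.round(a[0],1),a[1],np.round(b[0],1),b[1],P.round(3),e.round(4))
def up(i,p): return (np.array(p)*k)
print("crate")
for i,(a,b) in enumerate([((386,208),(404,282)),((443,218),(321,336)),((418,333),(363,376)),((360,322),(441,316))]):pass
cands=[(386,208),(443,218),(418,333),(360,322)]
for p in cands: print(plane(t,*up(0,p),.06).round(3))
sc=[(404,282),(321,336),(363,376),(441,316)]
for p in sc: print(plane(s,*up(0,p),.06).round(3))
w=t["img"][125:220,222:292]; W=cv2.resize(w,(560,760),interpolation=cv2.INTER_CUBIC)[:, :,::-1]
def up2(c,u,v,r): return cv2.resize(c["img"][v-r:v+r,u-r:u+r],(260,260),interpolation=cv2.INTER_CUBIC)[:,:,::-1]
P=lambda c,u,v,r:up2(c,int(u*k),int(v*k),r)
cv2.imwrite("pics/crop1.png",np.vstack([np.hstack([P(t,402,270,45),P(t,310,328,22),P(t,538,228,22)]),np.hstack([P(s,380,328,42),P(t,280,278,22),P(t,622,300,28)])]))
E
```

```text
tomato [198.4 209.9] [16. 17.] [309.4 197.3] [13. 15.] [0.407 0.226 0.087] 0.001
chick [340.  151.3] [13.9  8.7] [162.3 191.4] [15.  6.] [ 0.63  -0.257  0.035] 0.0157
honey [178.1 175.9] [16. 17.] [311.4 229.1] [18.3 15.7] [0.522 0.298 0.077] 0.0005
bisc [397.8 191.8] [34.5 20.3] [152.9 154.5] [23.3 40.2] [ 0.487 -0.449  0.023] 0.0028
bare [190.6 142.2] [18. 18.] [284.1 248.2] [17. 19.] [0.638 0.262 0.075] 0.0028
open [331.  216.1] [17.7 17. ] [210.2 152.4] [13. 19.] [ 0.396 -0.214  0.077] 0.008
crate
[0.678 0.071 0.06 ]
[ 0.657 -0.054  0.06 ]
[ 0.403 -0.001  0.06 ]
[0.425 0.123 0.06 ]
[0.41  0.016 0.06 ]
[ 0.654 -0.044  0.06 ]
[0.694 0.099 0.06 ]
[0.457 0.147 0.06 ]
```

View pics/crop1.png

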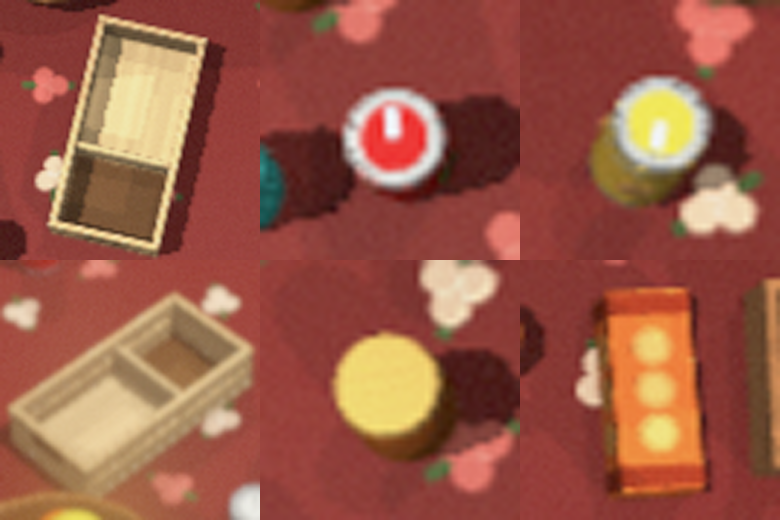

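The crops confirm the choice. The red disc on a steel top is the sealed tomato tin, the yellow disc is the chickpea tin, the brass lid is honey, and the packet with three biscuits is orange. Next I move the arm over the left side for a close wrist view, turning the tool to the crate's yaw of about -11.7°.

Request:
servo_tool --motion '[[[0.01,-0.012,-0.02,0.1,0,0,1],[0.024,-0.03,-0.04,0,0,0.4,1],[0.048,-0.058,-0.06,0,0,0.8,1],[0.072,-0.086,-0.07,0,0,1.2,1],[0.096,-0.115,-0.07,0,0,1.6,1],[0.12,-0.144,-0.07,0,0,2,1],[0.144,-0.173,-0.07,0,0,2.4,1],[0.17,-0.2,-0.07,0,0,2.8,1],[0.196,-0.23,-0.07,0,0,3.2,1],[0.222,-0.26,-0.07,0,0,3.6,1],[0.248,-0.29,-0.07,0,0,4,1],[0.274,-0.32,-0.07,0,0,4.4,1],[0.3,-0.35,-0.07,0,0,4.8,1],[0.326,-0.385,-0.07,0,0,5.2,1],[0.352,-0.42,-0.07,0,0,5.6,1],[0.378,-0.45,-0.07,0,0,6,1],[0.404,-0.48,-0.07,0,0,6.4,1],[0.43,-0.51,-0.07,0,0,6.8,1],[0.46,-0.55,-0.07,0,0,7.1,1],[0.48,-0.575,-0.07,0,0,7.1,1]]]' --grip_force 40

```text
t: 1.82
eef_pos: [0.4795, 0.1039, 0.3013]
tool_rot: [0.0, 0.995, -0.103, 0.0]
contact_force: [0.1, -0.2, -0.5]
gripper_width: 1.005
grasp_force: 0.0
```

Run:
```python
from h import *
c=snap("wrist","pics/w1.png")
cv2.imwrite("pics/w1b.png",cv2.resize(c["img"],(800,600),interpolation=cv2.INTER_CUBIC)[:,:,::-1])
snap("top","pics/t1.png")
print(bot.get_obs()["eef_pos"],c["pose"].round(3).tolist())
```

```text
[0.4797459  0.10931519 0.30154795] [[-0.205, -0.937, -0.284, 0.551], [-0.979, 0.196, 0.06, 0.089], [-0.0, 0.29, -0.957, 0.445], [0.0, 0.0, 0.0, 1.0]]
```

View pics/w1b.png

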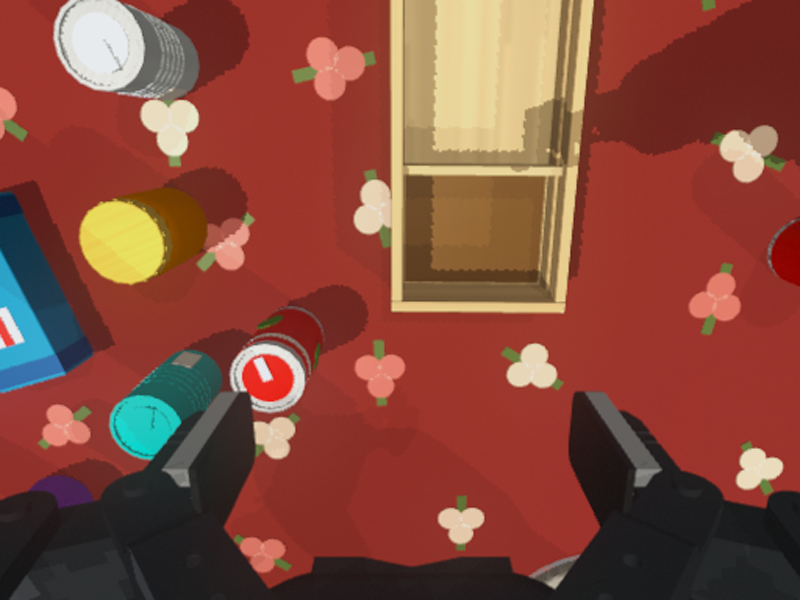

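This shows tomato at (268,376), turquoise beside it at (148,425), honey at (125,240), the bare tin at (100,45), and the crate's near rim edge running from (392,306) to (565,306). Now I measure.

Run:
```python
from m import *
w=load("pics/w1.npz")
def el(c,u,v,r,f):
    u,v=int(u),int(v);y0,x0=max(v-r,0),max(u-r,0);h=cv2.cvtColor(c["img"],cv2.COLOR_RGB2HSV).astype(int)[y0:v+r,x0:u+r]
    m=f(h[...,0],h[...,1],h[...,2]).astype(np.uint8)
    m=cv2.morphologyEx(m,cv2.MORPH_OPEN,np.ones((2,2),np.uint8))
    cs,_=cv2.findContours(m,cv2.RETR_EXTERNAL,cv2.CHAIN_APPROX_NONE);q=cv2.convexHull(max(cs,key=cv2.contourArea))
    (x,y),d,a=cv2.fitEllipse(q) if len(q)>=5 else cv2.minAreaRect(q)
    return (x+x0,y+y0),np.round(d,1)
for n,u,v,r,f,z,tp in [("tomato",268,376,28,steel,.088,(198.4,209.9)),("honey",122,242,32,lambda h,s,v:(h>18)&(h<33)&(s>100)&(v>170),.08,(178.1,175.9)),("turq",148,425,30,lambda h,s,v:(h>80)&(h<95)&(v>170),.088,None)]:
    p,d=el(w,u*k,v*k,r,f); print(n,np.round(p,1),d,"diam",(d*w["K"][0,0]**-1*(.445-z)/.96).round(3),plane(w,*p,z).round(4), two(w,p,t,tp) if tp else "")
# crate
h=cv2.cvtColor(w["img"],cv2.COLOR_RGB2HSV).astype(int)
m=((h[...,0]>11)&(h[...,0]<32)&(h[...,1]<190)).astype(np.uint8)
m[:, :245]=0;m[:,385:]=0;m[205:]=0
n,l,st,_=cv2.connectedComponentsWithStats(m); i=1+st[1:,4].argmax();m=l==i; print(st[i])
L=[];R=[];B=[]
for v in range(20,190,3): x=np.where(m[v])[0]; L.append((x[0]-.5,v));R.append((x[-1]+.5,v))
for u in range(258,352,3): y=np.where(m[:,u])[0];B.append((u,y[-1]+.5))
out={}
for nm,E in(("L",L),("R",R),("B",B)):
    Q=np.array([plane(w,*e,.06)[:2] for e in E]); vx,vy,x,y=cv2.fitLine(Q.astype(np.float32),cv2.DIST_HUBER,0,.001,.001).ravel()
    if nm=="B": vx,vy=-vy,vx
    if vx<0: vx,vy=-vx,-vy
    nrm=np.array([-vy,vx]); print(nm,"yaw",np.degrees(np.arctan2(vy,vx)).round(2),(x,y)); out[nm]=(x,y)
yaw=np.radians(-11.7)
```

```text
tomato [168.4 245.5] [47.4 60.5] diam [0.051 0.065] [0.4041 0.2295 0.088 ] (array([0.40650403, 0.22562796, 0.09499644]), np.float64(0.002425653257351466))
honey [ 78.6 155.5] [49.2 58.2] diam [0.054 0.064] [0.5223 0.297  0.08  ] (array([0.52188111, 0.2981635 , 0.07759631]), np.float64(0.0005553583697765208))
turq [ 92.5 272.2] [36.6 43.8] diam [0.039 0.047] [0.3893 0.3258 0.088 ] 
[  245     0   135   200 24309]
L yaw -12.48 (np.float32(0.54542434), np.float32(0.10507079))
R yaw -12.24 (np.float32(0.50759435), np.float32(-0.020128105))
B yaw -11.82 (np.float32(0.41680345), np.float32(0.06739487))
```

Run:
```python
from m import *
w=load("pics/w1.npz")
h=cv2.cvtColor(w["img"],cv2.COLOR_RGB2HSV).astype(int)[216:266,144:200]
for tv in(130,150,170,190):
    m=((h[...,1]<90)&(h[...,2]>tv)).astype(np.uint8); m=cv2.morphologyEx(m,cv2.MORPH_OPEN,np.ones((2,2),np.uint8))
    cs,_=cv2.findContours(m,cv2.RETR_EXTERNAL,cv2.CHAIN_APPROX_NONE);q=cv2.convexHull(max(cs,key=cv2.contourArea))
    e=cv2.fitEllipse(q);p=np.array(e[0])+[144,216];print(tv,p.round(1),np.round(e[1],1),plane(w,*p,.088).round(4),two(w,p,t,(198.4,209.9)))
y=np.radians(-12.3);a=np.array([np.cos(y),np.sin(y)]);n=np.array([-a[1],a[0]])
P=plane(w,*p,.088)[:2];print(P@a,P@n,bot.get_obs()["eef_pos"][:2]@np.c_[a,n])
```

```text
130 [171.7 242.6] [43.3 49.2] [0.4068 0.2249 0.088 ] (array([0.4068097 , 0.22515521, 0.08785716]), np.float64(0.0005192274219551185))
150 [171.9 242.7] [43.2 48.6] [0.4066 0.2248 0.088 ] (array([0.4067476 , 0.22505962, 0.08804747]), np.float64(0.0006791788626839369))
170 [171.8 242.6] [42.7 48.1] [0.4067 0.2247 0.088 ] (array([0.40677676, 0.22509085, 0.08787259]), np.float64(0.0006566853249282434))
190 [172.6 241. ] [38.1 48. ] [0.4084 0.2233 0.088 ] (array([0.40715359, 0.22527442, 0.0842498 ]), np.float64(0.0012086880672739326))
0.3514990256619892 0.305167246973293 [0.44544616 0.20900638]
```

Tomato is at (.407,.225) with its top at .088, and two views agree to 0.6 mm. I go above it and down.

Request:
servo_tool --motion '[[[-0.012,-0.012,0,0,0,0.1,0.8],[-0.035,-0.036,0.01,0,0,0.1,0.8],[-0.06,-0.06,0.02,0,0,0.1,0.8],[-0.08,-0.082,0.04,0,0,0.1,0.8],[-0.092,-0.094,0.06,0,0,0.1,0.8],[-0.096,-0.0975,0.08,0,0,0.1,0.8],[-0.096,-0.0975,0.105,0,0,0.1,0.8],[-0.096,-0.0975,0.13,0,0,0.1,0.8],[-0.096,-0.0975,0.15,0,0,0.1,0.8],[-0.096,-0.0975,0.17,0,0,0.1,0.8],[-0.096,-0.0975,0.185,0,0,0.1,0.8],[-0.096,-0.0975,0.2,0,0,0.1,0.8],[-0.096,-0.0975,0.215,0,0,0.1,0.8],[-0.096,-0.0975,0.23,0,0,0.1,0.8],[-0.096,-0.0975,0.24,0,0,0.1,0.8],[-0.096,-0.0975,0.249,0,0,0.1,0.8],[-0.096,-0.0975,0.249,0,0,0.1,0.8]]]'

```text
t: 3.33
eef_pos: [0.4269, 0.248, 0.068]
tool_rot: [-0.029, 0.994, -0.102, 0.021]
contact_force: [6.9, 35.0, 75.7]
gripper_width: 0.799
grasp_force: 41.4
```

Request:
servo_tool --motion '[[[0,0,0,0,0,0,0.5],[0,0,0,0,0,0,0.5],[0,0,0,0,0,0,0.5],[0,0,0,0,0,0,0.4],[0,0,0,0,0,0,0.4],[0,0,0,0,0,0,0.4],[0,0,0,0,0,0,0.4],[0,0,0,0,0,0,0.4]]]'

```text
t: 4.0
eef_pos: [0.4296, 0.2513, 0.0712]
tool_rot: [-0.032, 0.994, -0.102, 0.024]
contact_force: [9.3, 39.9, 87.0]
gripper_width: 0.675
grasp_force: 47.7
```

Unexpected contact, at 87 N. I back off upward gently with the fingers open, then look.

Request:
servo_tool --motion '[[[0,0,-0.005,0,0,0,0.8],[0,0,-0.01,0,0,0,0.8],[0,0,-0.018,0,0,0,0.8],[0,0,-0.026,0,0,0,0.8],[0,0,-0.036,0,0,0,0.8],[0,0,-0.05,0,0,0,0.8],[0,0,-0.07,0,0,0,0.8],[0,0,-0.09,0,0,0,0.8],[0,0,-0.11,0,0,0,0.8],[0,0,-0.13,0,0,0,0.8],[0,0,-0.13,0,0,0,0.8],[0,0,-0.13,0,0,0,0.8]]]'

```text
t: 5.0
eef_pos: [0.4057, 0.2161, 0.1826]
tool_rot: [0.0, 0.994, -0.107, 0.0]
contact_force: [0.4, -0.9, -0.3]
gripper_width: 0.801
grasp_force: 0.0
```

Run:
```python
from h import *
a=snap("wrist","pics/w2.png")["img"];b=snap("scene","pics/s2.png")["img"]
o=np.zeros((384,800,3),np.uint8);o[:,:400]=a[:,:400];o[:,400:]=b[60:380,150:480][:320,:330].repeat(1,0).__class__ and cv2.resize(b[100:330,150:390],(400,384),interpolation=cv2.INTER_CUBIC)
cv2.imwrite("pics/v2.png",o[:,:,::-1])
g=bot.get_obs();print({x:np.round(g[x],3).tolist() for x in("eef_pos","q","contact_force","tool_rot")})
```

```text
{'eef_pos': [0.405, 0.216, 0.181], 'q': [-0.07, 0.242, -0.627, 2.071, 0.183, 0.884, -2.586], 'contact_force': [1.042, 0.092, -0.305], 'tool_rot': [0.001, 0.994, -0.107, -0.001]}
```

View pics/v2.png

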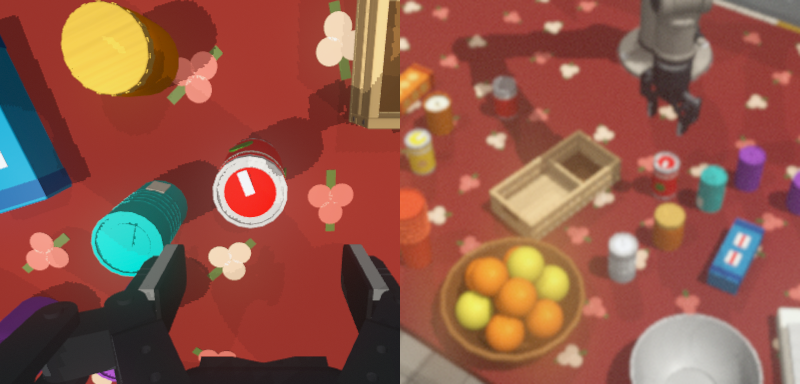

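The tin still stands at (250,190) in the wrist image. The tool is about 9 mm short in y, because the earlier reading was taken before the arm had settled. I re-measure and re-aim.

```bash
cat >> m.py <<'E'
def ring(c,u,v,r,f):
    u,v=int(u),int(v);h=cv2.cvtColor(c["img"],cv2.COLOR_RGB2HSV).astype(int)[v-r:v+r,u-r:u+r]
    m=f(h[...,0],h[...,1],h[...,2]).astype(np.uint8); m=cv2.morphologyEx(m,cv2.MORPH_OPEN,np.ones((2,2),np.uint8))
    cs,_=cv2.findContours(m,cv2.RETR_EXTERNAL,cv2.CHAIN_APPROX_NONE);q=cv2.convexHull(max(cs,key=cv2.contourArea))
    e=cv2.fitEllipse(q);return np.array(e[0])+[u-r,v-r],np.round(e[1],1)
bright=lambda h,s,v:(s<90)&(v>150)
def aim(P,Q):
    "tool-frame shift from TCP Q to P using current yaw"
    g=bot.get_obs()["tool_rot"];from scipy.spatial.transform import Rotation as R
    return R.from_quat([*g[1:],g[0]]).inv().apply(np.array(P)-Q)
E
python3 - <<'E'
from m import *
w=load("pics/w2.npz")
p,d=ring(w,250,190,46,bright);g=bot.get_obs()
P=plane(w,*p,.088);print(p,d,P.round(4),two(w,p,t,(198.4,209.9)),g["eef_pos"],aim([*P[:2],.052],g["eef_pos"]).round(4),np.abs(g["joint_vel"]).max())
E
```

```text
[250.52988815 192.86024857] [71.9 75.4] [0.4074 0.2249 0.088 ] (array([0.40707642, 0.2252706 , 0.08681125]), np.float64(0.0004888274362604231)) [0.40480745 0.21577061 0.18128927] [ 0.0008 -0.0097  0.1293] 0.012213670310733943
```

Request:
servo_tool --motion '[[[0.001,-0.005,0,0,0,0,0.85],[0.001,-0.0095,0.01,0,0,0,0.85],[0.001,-0.0095,0.025,0,0,0,0.85],[0.001,-0.0095,0.04,0,0,0,0.85],[0.001,-0.0095,0.055,0,0,0,0.85],[0.001,-0.0095,0.07,0,0,0,0.85],[0.001,-0.0095,0.08,0,0,0,0.85],[0.001,-0.0095,0.09,0,0,0,0.85],[0.001,-0.0095,0.095,0,0,0,0.85],[0.001,-0.0095,0.1,0,0,0,0.85],[0.001,-0.0095,0.104,0,0,0,0.85],[0.001,-0.0095,0.104,0,0,0,0.85],[0.001,-0.0095,0.104,0,0,0,0.85]]]'

```text
t: 6.18
eef_pos: [0.4086, 0.2261, 0.0785]
tool_rot: [-0.0, 0.994, -0.107, 0.0]
contact_force: [0.1, -0.2, -0.1]
gripper_width: 0.849
grasp_force: 0.0
```

Clear of contact, so I go down to TCP z = .052, close, and lift.

Request:
servo_tool --motion '[[[0,0,0.008,0,0,0,0.85],[0,0,0.017,0,0,0,0.85],[0,0,0.024,0,0,0,0.85],[0,0,0.026,0,0,0,0.85],[0,0,0.026,0,0,0,0.5],[0,0,0.026,0,0,0,0.5],[0,0,0.026,0,0,0,0.5],[0,0,0.026,0,0,0,0.4],[0,0,0.026,0,0,0,0.4],[0,0,0.026,0,0,0,0.4],[0,0,0.026,0,0,0,0.4],[0,0,0.026,0,0,0,0.4],[0,0,0.026,0,0,0,0.4]]]'

```text
t: 7.27
eef_pos: [0.4085, 0.226, 0.0523]
tool_rot: [-0.0, 0.994, -0.107, 0.0]
contact_force: [0.4, 0.4, -2.8]
gripper_width: 0.616
grasp_force: 42.2
```

Request:
servo_tool --motion '[[[0,0,-0.005,0,0,0,0.4],[0,0,-0.015,0,0,0,0.4],[0,0,-0.03,0,0,0,0.4],[0,0,-0.05,0,0,0,0.4],[0,0,-0.07,0,0,0,0.4],[0,0,-0.09,0,0,0,0.4],[0,0,-0.105,0,0,0,0.4],[0,0,-0.11,0,0,0,0.4],[0,0,-0.11,0,0,0,0.4],[0,0,-0.11,0,0,0,0.4],[0,0,-0.11,0,0,0,0.4]]]'

```text
t: 8.18
eef_pos: [0.4078, 0.2254, 0.1615]
tool_rot: [0.001, 0.994, -0.107, -0.001]
contact_force: [-0.7, -0.2, -2.3]
gripper_width: 0.624
grasp_force: 42.4
```

Run:
```python
from m import *
g=bot.get_obs();y=np.radians(-12.3);a=np.array([np.cos(y),np.sin(y)]);n=np.array([-a[1],a[0]])
T=.5228*a+.1537*n+.088*a
print(g["eef_pos"],g["gripper_width"],g["grasp_force"],g["tool_rot"],T,aim([*T,.16],g["eef_pos"]))
```

```text
[0.40782294 0.22544424 0.16146671] 0.6241224726042174 42.4138069152832 [ 5.16484180e-04  9.94306152e-01 -1.06557847e-01 -6.58582584e-04] [0.62952221 0.02005294] [0.26018925 0.15374679 0.00133408]
```

Held. I carry it over the far tin place.

Request:
servo_tool --motion '[[[0.004,0.002,0,0,0,0,0.4],[0.014,0.008,0,0,0,0,0.4],[0.03,0.018,0,0,0,0,0.4],[0.05,0.03,0,0,0,0,0.4],[0.074,0.044,0,0,0,0,0.4],[0.1,0.059,0,0,0,0,0.4],[0.126,0.0745,0,0,0,0,0.4],[0.152,0.09,0,0,0,0,0.4],[0.178,0.105,0,0,0,0,0.4],[0.2,0.118,0,0,0,0,0.4],[0.22,0.13,0,0,0,0,0.4],[0.236,0.1395,0,0,0,0,0.4],[0.248,0.1465,0,0,0,0,0.4],[0.256,0.1515,0,0,0,0,0.4],[0.26,0.1535,0,0,0,0,0.4],[0.26,0.1535,0,0,0,0,0.4],[0.26,0.1535,0,0,0,0,0.4],[0.26,0.1535,0,0,0,0,0.4],[0.26,0.1535,0,0,0,0,0.4],[0.26,0.1535,0,0,0,0,0.4]]]'

```text
t: 9.85
eef_pos: [0.6296, 0.0216, 0.1625]
tool_rot: [-0.0, 0.994, -0.106, 0.0]
contact_force: [0.5, 0.7, -3.0]
gripper_width: 0.62
grasp_force: 42.4
```

Run:
```python
from m import *
c=snap("wrist","pics/w3.png");cv2.imwrite("pics/w3b.png",c["img"][:,:,::-1]);g=bot.get_obs()
print(g["eef_pos"],g["tool_rot"],g["gripper_width"],aim([.6295,.0200,.0585],g["eef_pos"]))
```

```text
[0.62970827 0.02148445 0.16250581] [-1.65866191e-05  9.94361806e-01 -1.06040529e-01  6.28028905e-05] 0.6198642504713737 [9.68340870e-05 1.49980603e-03 1.04005754e-01]
```

View pics/w3b.png

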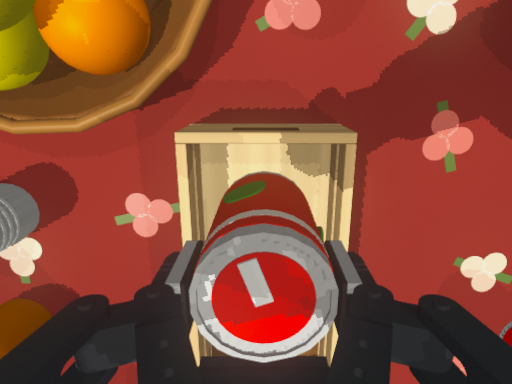

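The tin hangs centred at (265,290), over the crate (rim width from 177 to 355 px). As a check on the crate pose, I measure its rim here.

Run:
```python
from m import *
w=load("pics/w3.npz");y=np.radians(-12.3);a=np.array([np.cos(y),np.sin(y)]);n=np.array([-a[1],a[0]])
h=cv2.cvtColor(w["img"],cv2.COLOR_RGB2HSV).astype(int)
m=((h[...,0]>13)&(h[...,0]<32)&(h[...,1]<190)).astype(np.uint8);m[:,:150]=0;m[:,400:]=0
for v in(160,180,200,220):
    x=np.where(m[v,165:370])[0]+165;A,B=plane(w,x[0]-.5,v,.06)[:2],plane(w,x[-1]+.5,v,.06)[:2];print(v,x[0],x[-1],(A@n).round(4),(B@n).round(4))
for z,r in((.06,(133,137,141,145)),):
    print([ (plane(w,265,q,z)[:2]@a).round(4) for q in r])
print(h[120:150:2,220].tolist())
```

```text
160 176 354 0.2188 0.089
180 177 353 0.2191 0.0886
200 179 351 0.2187 0.0888
220 181 350 0.2183 0.0884
[np.float64(0.6523), np.float64(0.6494), np.float64(0.6466), np.float64(0.6437)]
[[5, 174, 110], [5, 172, 110], [15, 126, 127], [16, 127, 129], [17, 127, 130], [17, 126, 125], [19, 118, 181], [19, 105, 231], [19, 104, 234], [20, 104, 236], [20, 103, 237], [19, 104, 225], [19, 108, 173], [19, 107, 177], [19, 108, 177]]
```

The crate pose is confirmed (far end .653, centre line .1537). I lower the tin.

Request:
servo_tool --motion '[[[0,0.001,0.004,0,0,0,0.4],[0,0.0015,0.014,0,0,0,0.4],[0,0.0015,0.026,0,0,0,0.4],[0,0.0015,0.04,0,0,0,0.4],[0,0.0015,0.054,0,0,0,0.4],[0,0.0015,0.066,0,0,0,0.4],[0,0.0015,0.076,0,0,0,0.4],[0,0.0015,0.084,0,0,0,0.4],[0,0.0015,0.09,0,0,0,0.4],[0,0.0015,0.094,0,0,0,0.4],[0,0.0015,0.097,0,0,0,0.4],[0,0.0015,0.099,0,0,0,0.4],[0,0.0015,0.101,0,0,0,0.4],[0,0.0015,0.102,0,0,0,0.4],[0,0.0015,0.103,0,0,0,0.4],[0,0.0015,0.103,0,0,0,0.4],[0,0.0015,0.103,0,0,0,0.4]]]'

```text
t: 11.32
eef_pos: [0.6298, 0.0194, 0.0595]
tool_rot: [-0.0, 0.994, -0.107, 0.0]
contact_force: [0.9, -1.1, -3.2]
gripper_width: 0.622
grasp_force: 42.4
```

Request:
servo_tool --motion '[[[0,0,0.0005,0,0,0,0.4],[0,0,0.001,0,0,0,0.4],[0,0,0.0015,0,0,0,0.4],[0,0,0.0015,0,0,0,0.4],[0,0,0.0015,0,0,0,0.4]]]'

```text
t: 11.73
eef_pos: [0.6299, 0.0193, 0.0582]
tool_rot: [0.0, 0.994, -0.107, 0.0]
contact_force: [-1.2, -0.3, 1.9]
gripper_width: 0.622
grasp_force: 42.7
```

Contact made (+1.9 N), so I open and rise.

Request:
servo_tool --motion '[[[0,0,0,0,0,0,0.68],[0,0,0,0,0,0,0.75],[0,0,0,0,0,0,0.85],[0,0,0,0,0,0,0.85],[0,0,0,0,0,0,0.85],[0,0,-0.01,0,0,0,0.85],[0,0,-0.025,0,0,0,0.85],[0,0,-0.045,0,0,0,0.85],[0,0,-0.07,0,0,0,0.85],[0,0,-0.1,0,0,0,0.85],[0,0,-0.13,0,0,0,0.85],[0,0,-0.155,0,0,0,0.85],[0,0,-0.17,0,0,0,0.85],[0,0,-0.17,0,0,0,0.85],[0,0,-0.17,0,0,0,0.85]]]'

```text
t: 12.98
eef_pos: [0.6301, 0.0195, 0.2291]
tool_rot: [-0.0, 0.994, -0.107, 0.001]
contact_force: [0.1, 0.5, 0.1]
gripper_width: 0.844
grasp_force: 0.0
```

Run:
```python
from m import *
s1=snap("scene","pics/s3.png");t1=snap("top","pics/t3.png");w=snap("wrist","pics/w4.png")
y=np.radians(-12.3);a=np.array([np.cos(y),np.sin(y)]);n=np.array([-a[1],a[0]])
print("expect",proj(w,[.6295,.02,.094]))
u,v=proj(w,[.6295,.02,.094])
p,d=ring(w,u,v,38,bright);P=plane(w,*p,.094)[:2];print(p,d,P.round(4),P@a-.5228,P@n-.1537)
g=bot.get_obs();print(g["eef_pos"],g["joint_vel"].round(3))
H=[.522,.2975,.042];print("honey",aim([.522,.2975,.19],g["eef_pos"]).round(4))
o=np.hstack([w["img"],cv2.resize(s1["img"][150:300,190:320],(288,384),interpolation=cv2.INTER_CUBIC)]);cv2.imwrite("pics/v4.png",o[:,:,::-1])
```

```text
expect [261.80121638 178.17053547]
[264.04623413 180.04616928] [65. 69.] [0.6275 0.0185] 0.08638450448458823 -0.0019169113000988003
[0.62877024 0.01914872 0.22641581] [-0.     0.006 -0.001 -0.     0.001  0.002 -0.   ]
honey [-0.1632 -0.2494  0.0366]
```

View pics/v4.png

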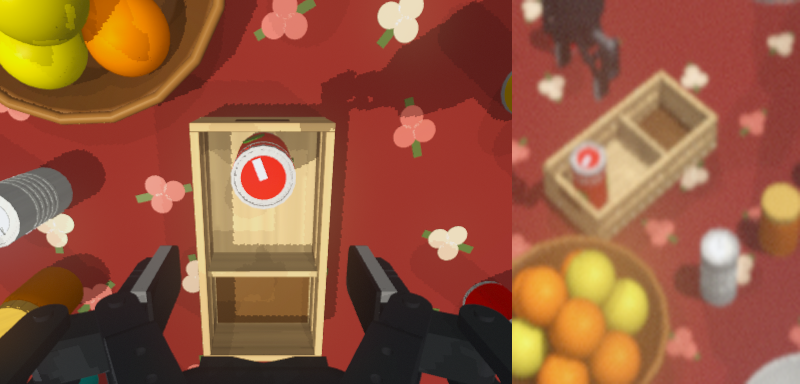

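The tomato tin stands in the crate at crate x ≈ 87 mm. Next is the honey jar.

Request:
servo_tool --motion '[[[-0.005,-0.008,0,0,0,0,1],[-0.016,-0.024,0,0,0,0,1],[-0.032,-0.048,0,0,0,0,1],[-0.05,-0.076,0,0,0,0,1],[-0.07,-0.107,0,0,0,0,1],[-0.09,-0.138,0,0,0,0,1],[-0.11,-0.168,0.01,0,0,0,1],[-0.127,-0.195,0.02,0,0,0,1],[-0.142,-0.217,0.03,0,0,0,1],[-0.154,-0.235,0.037,0,0,0,1],[-0.161,-0.246,0.037,0,0,0,1],[-0.163,-0.2495,0.037,0,0,0,1],[-0.163,-0.2495,0.037,0,0,0,1],[-0.163,-0.2495,0.037,0,0,0,1],[-0.163,-0.2495,0.037,0,0,0,1],[-0.163,-0.2495,0.037,0,0,0,1]]]'

```text
t: 14.47
eef_pos: [0.5244, 0.2961, 0.191]
tool_rot: [0.0, 0.994, -0.108, 0.0]
contact_force: [-0.1, 0.2, -0.5]
gripper_width: 0.996
grasp_force: 0.0
```

Run:
```python
from m import *
w=snap("wrist","pics/w5.png")
brass=lambda h,s,v:(h>18)&(h<33)&(s>100)&(v>170)
u,v=proj(w,[.522,.2975,.08]);p,d=ring(w,u,v,60,brass);P=plane(w,*p,.08);print((u,v),p,d,P.round(4),two(w,p,t,(178.1,175.9)))
g=bot.get_obs();print(g["eef_pos"],np.abs(g["joint_vel"]).max(),aim([*P[:2],.038],g["eef_pos"]).round(4))
```

```text
(np.float64(261.8500483742383), np.float64(189.57410966306048)) [261.87293243 188.11063004] [71.7 75.7] [0.5231 0.2972 0.08  ] (array([0.52198784, 0.29784593, 0.07626473]), np.float64(0.0007444387239301711))
[0.52421415 0.29633016 0.19103739] 0.005830911511591064 [-0.0013 -0.0007  0.153 ]
```

Request:
servo_tool --motion '[[[-0.001,-0.0007,0.008,0,0,0,1],[-0.0015,-0.0007,0.025,0,0,0,1],[-0.0015,-0.0007,0.045,0,0,0,1],[-0.0015,-0.0007,0.065,0,0,0,1],[-0.0015,-0.0007,0.085,0,0,0,1],[-0.0015,-0.0007,0.1,0,0,0,1],[-0.0015,-0.0007,0.115,0,0,0,1],[-0.0015,-0.0007,0.13,0,0,0,1],[-0.0015,-0.0007,0.142,0,0,0,1],[-0.0015,-0.0007,0.15,0,0,0,1],[-0.0015,-0.0007,0.153,0,0,0,1],[-0.0015,-0.0007,0.153,0,0,0,0.8],[-0.0015,-0.0007,0.153,0,0,0,0.6],[-0.0015,-0.0007,0.153,0,0,0,0.5],[-0.0015,-0.0007,0.153,0,0,0,0.5],[-0.0015,-0.0007,0.153,0,0,0,0.5],[-0.0015,-0.0007,0.153,0,0,0,0.5],[-0.0015,-0.0007,0.153,0,0,0,0.5]]]'

```text
t: 16.02
eef_pos: [0.5225, 0.2992, 0.0386]
tool_rot: [-0.0, 0.994, -0.107, 0.001]
contact_force: [-0.1, -0.9, 6.0]
gripper_width: 0.71
grasp_force: 44.7
```

Request:
servo_tool --motion '[[[0,0,-0.005,0,0,0,0.5],[0,0,-0.015,0,0,0,0.5],[0,0,-0.03,0,0,0,0.5],[0,0,-0.05,0,0,0,0.5],[0,0,-0.07,0,0,0,0.5],[0,0,-0.09,0,0,0,0.5],[0,0,-0.105,0,0,0,0.5],[0,0,-0.11,0,0,0,0.5],[0,0,-0.11,0,0,0,0.5],[0,0,-0.11,0,0,0,0.5],[0,0,-0.11,0,0,0,0.5]]]'

```text
t: 16.93
eef_pos: [0.5212, 0.298, 0.1465]
tool_rot: [0.001, 0.994, -0.107, -0.001]
contact_force: [0.0, -0.2, -3.2]
gripper_width: 0.706
grasp_force: 44.4
```

Run:
```python
from m import *
y=np.radians(-12.3);a=np.array([np.cos(y),np.sin(y)]);n=np.array([-a[1],a[0]])
T=(.5228-.076)*a+.1537*n;g=bot.get_obs()
print(g["eef_pos"],g["gripper_width"],g["tool_rot"],T,aim([*T,.15],g["eef_pos"]))
```

```text
[0.52117787 0.29803787 0.14649756] 0.7061701811475075 [ 7.75524134e-04  9.94304946e-01 -1.06565791e-01 -8.97172292e-04] [0.46928673 0.05498993] [ 0.00078837  0.24853007 -0.00307291]
```

Request:
servo_tool --motion '[[[0,0.005,0,0,0,0,0.5],[0,0.015,0,0,0,0,0.5],[0,0.03,0,0,0,0,0.5],[0,0.05,0,0,0,0,0.5],[0,0.072,0,0,0,0,0.5],[0,0.096,0,0,0,0,0.5],[0,0.12,0,0,0,0,0.5],[0,0.144,0,0,0,0,0.5],[0,0.168,0,0,0,0,0.5],[0,0.19,0,0,0,0,0.5],[0,0.21,0,0,0,0,0.5],[0,0.226,0,0,0,0,0.5],[0,0.238,0,0,0,0,0.5],[0,0.245,0,0,0,0,0.5],[0,0.2485,0,0,0,0,0.5],[0,0.2485,0,0,0,0,0.5],[0,0.2485,0,0,0,0,0.5],[0,0.2485,0,0,0,0,0.5],[0,0.2485,0,0,0,0,0.5]]]'

```text
t: 18.52
eef_pos: [0.4694, 0.0568, 0.1478]
tool_rot: [-0.0, 0.994, -0.106, 0.0]
contact_force: [-0.2, 0.5, -3.0]
gripper_width: 0.708
grasp_force: 44.3
```

Run:
```python
from m import *
g=bot.get_obs()
print(g["eef_pos"],g["gripper_width"],g["tool_rot"],aim([.4693,.0550,.0446],g["eef_pos"]))
w=snap("wrist","pics/w6.png");y=np.radians(-12.3);a=np.array([np.cos(y),np.sin(y)]);n=np.array([-a[1],a[0]])
h=cv2.cvtColor(w["img"],cv2.COLOR_RGB2HSV).astype(int)
m=((h[...,0]>13)&(h[...,0]<32)&(h[...,1]<190)).astype(np.uint8)
for v in(120,150,180):
    x=np.where(m[v,150:400])[0]+150;A,B=plane(w,x[0]-.5,v,.06)[:2],plane(w,x[-1]+.5,v,.06)[:2];print(v,x[0],x[-1],(A@n).round(4),(B@n).round(4))
```

```text
[0.46940692 0.05680999 0.14783852] 0.7076563118840412 [-2.27533690e-04  9.94380718e-01 -1.05862796e-01  7.15027113e-05] [0.00026684 0.00184021 0.1032377 ]
120 165 364 0.2206 0.0888
150 159 362 0.2263 0.0884
180 164 359 0.2246 0.0887
```

The crate is unmoved. I lower the jar.

Request:
servo_tool --motion '[[[0,0.0018,0.004,0,0,0,0.5],[0,0.0018,0.014,0,0,0,0.5],[0,0.0018,0.026,0,0,0,0.5],[0,0.0018,0.04,0,0,0,0.5],[0,0.0018,0.054,0,0,0,0.5],[0,0.0018,0.066,0,0,0,0.5],[0,0.0018,0.076,0,0,0,0.5],[0,0.0018,0.084,0,0,0,0.5],[0,0.0018,0.09,0,0,0,0.5],[0,0.0018,0.094,0,0,0,0.5],[0,0.0018,0.097,0,0,0,0.5],[0,0.0018,0.099,0,0,0,0.5],[0,0.0018,0.1005,0,0,0,0.5],[0,0.0018,0.1015,0,0,0,0.5],[0,0.0018,0.1022,0,0,0,0.5],[0,0.0018,0.1022,0,0,0,0.5],[0,0.0018,0.1022,0,0,0,0.5]]]'

```text
t: 19.98
eef_pos: [0.4691, 0.0542, 0.0458]
tool_rot: [-0.0, 0.994, -0.107, 0.0]
contact_force: [0.1, 0.6, -3.2]
gripper_width: 0.71
grasp_force: 44.4
```

Request:
servo_tool --motion '[[[0,0,0.0005,0,0,0,0.5],[0,0,0.001,0,0,0,0.5],[0,0,0.0015,0,0,0,0.5],[0,0,0.0015,0,0,0,0.5],[0,0,0.0015,0,0,0,0.5]]]'

```text
t: 20.4
eef_pos: [0.4691, 0.0542, 0.0446]
tool_rot: [0.0, 0.994, -0.107, 0.0]
contact_force: [-2.2, 0.2, 6.0]
gripper_width: 0.707
grasp_force: 45.2
```

Seated. I open only to 0.84 because of the walls, then rise and head towards the chickpea tin.

Request:
servo_tool --motion '[[[0,0,0,0,0,0,0.75],[0,0,0,0,0,0,0.8],[0,0,0,0,0,0,0.84],[0,0,0,0,0,0,0.84],[0,0,0,0,0,0,0.84],[0,0,-0.008,0,0,0,0.84],[0,0,-0.02,0,0,0,0.84],[0,0,-0.035,0,0,0,0.84],[0,0,-0.055,0,0,0,0.84],[0,0,-0.08,0,0,0,0.84],[0,0,-0.11,0,0,0,0.84],[0,0,-0.14,0,0,0,0.84],[0,0,-0.165,0,0,0,0.84],[0,0,-0.18,0,0,0,0.84],[0,0,-0.18,0,0,0,0.84],[0,0,-0.18,0,0,0,0.84]]]'

```text
t: 21.73
eef_pos: [0.4692, 0.0542, 0.2251]
tool_rot: [-0.0, 0.994, -0.107, 0.001]
contact_force: [-0.6, 0.0, -0.1]
gripper_width: 0.838
grasp_force: 0.0
```

Run:
```python
from m import *
w=snap("wrist","pics/w7.png");s1=snap("scene","pics/s7.png")
y=np.radians(-12.3);a=np.array([np.cos(y),np.sin(y)]);n=np.array([-a[1],a[0]])
brass=lambda h,s,v:(h>20)&(h<33)&(s>130)&(v>170)
u,v=proj(w,[.4693,.055,.086]);p,d=ring(w,u,v,48,brass);P=plane(w,*p,.086)[:2];print(p,d,P@a-.5228,P@n-.1537)
# chickpea from steel hull in top & scene
p1,d1=ring(t,345.9,145,14,lambda h,s,v:((s<90)&(v>110))|((h>24)&(h<33)&(s>100)&(v>200)))
p2,d2=ring(s,161,184,11,lambda h,s,v:((s<90)&(v>110))|((h>24)&(h<33)&(s>100)&(v>200)))
print(p1,d1,p2,d2,two(t,p1,s,p2),plane(t,*p1,.088))
g=bot.get_obs();C=plane(t,*p1,.088);print(g["eef_pos"],aim([*C[:2],.19],g["eef_pos"]))
```

```text
[264.4678421  176.35768127] [67.5 69.3] -0.07502115460573072 -0.0019570911804931146
[346.49327374 144.64312172] [15.9 16.9] [161.22674274 183.79671764] [12.4 16.3] (array([ 0.6353888 , -0.26315194,  0.07952134]), np.float64(0.005278939931272076)) [ 0.63457519 -0.26382451  0.088     ]
[0.46816259 0.05391413 0.22336435] [0.23001325 0.27523567 0.03321764]
```

The jar is in place (crate x = -75 mm, y ≈ -2). On to the chickpea tin.

Request:
servo_tool --motion '[[[0.006,0.007,0,0,0,0,0.9],[0.018,0.021,0,0,0,0,0.9],[0.035,0.042,0,0,0,0,0.9],[0.055,0.066,0,0,0,0,0.9],[0.077,0.092,0,0,0,0,0.9],[0.1,0.12,0,0,0,0,0.9],[0.123,0.147,0,0,0,0,0.9],[0.146,0.175,0,0,0,0,0.9],[0.168,0.201,0.01,0,0,0,0.9],[0.188,0.225,0.02,0,0,0,0.9],[0.205,0.245,0.03,0,0,0,0.9],[0.218,0.261,0.033,0,0,0,0.9],[0.226,0.271,0.033,0,0,0,0.9],[0.23,0.275,0.033,0,0,0,0.9],[0.23,0.275,0.033,0,0,0,0.9],[0.23,0.275,0.033,0,0,0,0.9],[0.23,0.275,0.033,0,0,0,0.9],[0.23,0.275,0.033,0,0,0,0.9]]]'

```text
t: 23.33
eef_pos: [0.6353, -0.262, 0.1913]
tool_rot: [-0.0, 0.994, -0.106, -0.0]
contact_force: [0.4, 0.6, -0.3]
gripper_width: 0.899
grasp_force: 0.0
```

Run:
```python
from m import *
w=snap("wrist","pics/w8.png")
f=lambda h,s,v:((s<90)&(v>140))|((h>24)&(h<33)&(s>100)&(v>200))
u,v=proj(w,[.6346,-.2638,.088]);p,d=ring(w,u,v,50,f);P=plane(w,*p,.088);print((u,v),p,d,P.round(4),two(w,p,t,(346.5,144.64)))
g=bot.get_obs();print(g["eef_pos"],np.abs(g["joint_vel"]).max(),aim([*P[:2],.052],g["eef_pos"]).round(4))
cv2.imwrite("pics/w8b.png",w["img"][:,:,::-1])
```

```text
(np.float64(265.65255493406084), np.float64(189.47693157714446)) [272.03090286 179.88018036] [73.3 99.1] [ 0.6409 -0.27    0.088 ] (array([ 0.63784314, -0.26798864,  0.07436453]), np.float64(0.0033341471785471102))
[ 0.63539007 -0.26216604  0.19143785] 0.0039586617181927 [0.007  0.0065 0.1394]
```

View pics/w8b.png

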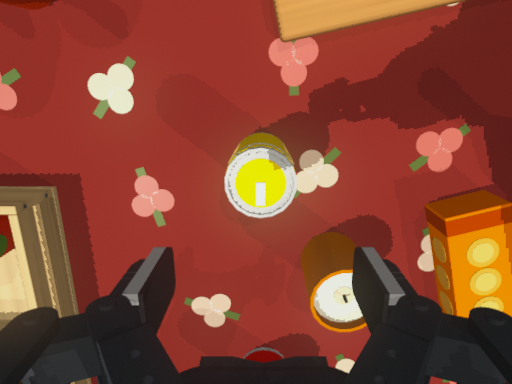

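The chickpea top is at (260,182). The candle stands at (340,298), clear of the right finger, though I'll check. The mask caught a flower, so I use the yellow disc instead.

Run:
```python
from m import *
w=load("pics/w8.npz")
p,d=ring(w,260,182,40,lambda h,s,v:(h>24)&(h<34)&(s>170)&(v>180))
q,e=ring(w,260,182,36,lambda h,s,v:(s<60)&(v>150))
P=plane(w,*p,.088);Q=plane(w,*q,.088);print(p,d,P.round(4),q,e,Q.round(4),two(w,p,t,(346.5,144.64)))
g=bot.get_obs();print(aim([*P[:2],.052],g["eef_pos"]).round(4),"candle",aim([*plane(w,340,298,.08)[:2],.0],g["eef_pos"]).round(3))
```

```text
[261.22232437 183.6740303 ] [48.2 49.5] [ 0.6397 -0.2615  0.088 ] [260.99074173 183.45703506] [69.7 73. ] [ 0.6399 -0.2614  0.088 ] (array([ 0.63713054, -0.26303948,  0.08198261]), np.float64(0.004236190286920963))
[ 0.004  -0.0015  0.1394] candle [-0.099  0.065  0.191]
```

Request:
servo_tool --motion '[[[0.002,-0.001,0.008,0,0,0,0.9],[0.004,-0.0015,0.022,0,0,0,0.9],[0.004,-0.0015,0.04,0,0,0,0.9],[0.004,-0.0015,0.06,0,0,0,0.9],[0.004,-0.0015,0.08,0,0,0,0.9],[0.004,-0.0015,0.095,0,0,0,0.9],[0.004,-0.0015,0.108,0,0,0,0.9],[0.004,-0.0015,0.12,0,0,0,0.9],[0.004,-0.0015,0.13,0,0,0,0.9],[0.004,-0.0015,0.136,0,0,0,0.9],[0.004,-0.0015,0.139,0,0,0,0.9],[0.004,-0.0015,0.139,0,0,0,0.8],[0.004,-0.0015,0.139,0,0,0,0.6],[0.004,-0.0015,0.139,0,0,0,0.4],[0.004,-0.0015,0.139,0,0,0,0.4],[0.004,-0.0015,0.139,0,0,0,0.4],[0.004,-0.0015,0.139,0,0,0,0.4],[0.004,-0.0015,0.139,0,0,0,0.4],[0.004,-0.0015,0.139,0,0,0,0.4]]]'

```text
t: 24.97
eef_pos: [0.6404, -0.2628, 0.0531]
tool_rot: [0.0, 0.994, -0.107, 0.001]
contact_force: [0.3, 0.8, 5.3]
gripper_width: 0.625
grasp_force: 42.7
```

Request:
servo_tool --motion '[[[0,0,-0.005,0,0,0,0.4],[0,0,-0.015,0,0,0,0.4],[0,0,-0.03,0,0,0,0.4],[0,0,-0.05,0,0,0,0.4],[0,0,-0.075,0,0,0,0.4],[0,0,-0.1,0,0,0,0.4],[0,0,-0.122,0,0,0,0.4],[0,0,-0.138,0,0,0,0.4],[0,0,-0.145,0,0,0,0.4],[0,0,-0.145,0,0,0,0.4],[0,0,-0.145,0,0,0,0.4],[0,0,-0.145,0,0,0,0.4]]]'

```text
t: 25.97
eef_pos: [0.6386, -0.2626, 0.1957]
tool_rot: [-0.0, 0.994, -0.107, -0.001]
contact_force: [0.3, 0.7, -1.8]
gripper_width: 0.621
grasp_force: 42.4
```

Run:
```python
from m import *
y=np.radians(-12.3);a=np.array([np.cos(y),np.sin(y)]);n=np.array([-a[1],a[0]])
T=(.5228+.010)*a+.1537*n;g=bot.get_obs()
print(g["eef_pos"],g["gripper_width"],g["tool_rot"],T,aim([*T,.19],g["eef_pos"]))
```

```text
[ 0.63864832 -0.26262601  0.19570561] 0.6205010560150773 [-1.77612073e-04  9.94303052e-01 -1.06583242e-01 -1.19249280e-03] [0.55331265 0.03666931] [-0.146819   -0.27440765  0.00608652]
```

Request:
servo_tool --motion '[[[-0.003,-0.005,0,0,0,0,0.4],[-0.009,-0.016,0,0,0,0,0.4],[-0.018,-0.033,0,0,0,0,0.4],[-0.029,-0.054,0,0,0,0,0.4],[-0.041,-0.077,0,0,0,0,0.4],[-0.054,-0.101,0,0,0,0,0.4],[-0.067,-0.126,0,0,0,0,0.4],[-0.081,-0.151,0,0,0,0,0.4],[-0.094,-0.176,0,0,0,0,0.4],[-0.107,-0.2,0,0,0,0,0.4],[-0.119,-0.222,0,0,0,0,0.4],[-0.129,-0.242,0,0,0,0,0.4],[-0.138,-0.258,0,0,0,0,0.4],[-0.144,-0.269,0,0,0,0,0.4],[-0.147,-0.2745,0,0,0,0,0.4],[-0.147,-0.2745,0,0,0,0,0.4],[-0.147,-0.2745,0,0,0,0,0.4],[-0.147,-0.2745,0,0,0,0,0.4],[-0.147,-0.2745,0,0,0,0,0.4],[-0.147,-0.2745,0,0,0,0,0.4]]]'

```text
t: 27.63
eef_pos: [0.5544, 0.0356, 0.197]
tool_rot: [0.0, 0.994, -0.107, -0.0]
contact_force: [0.4, 0.5, -2.5]
gripper_width: 0.623
grasp_force: 42.4
```

Run:
```python
from m import *
y=np.radians(-12.3);a=np.array([np.cos(y),np.sin(y)]);n=np.array([-a[1],a[0]])
T=(.5228+.010)*a+.1537*n;g=bot.get_obs()
w=snap("wrist","pics/w9.png")
print(g["eef_pos"],g["tool_rot"],aim([*T,.0600],g["eef_pos"]))
u,v=proj(w,[.6275,.0190,.094]);p,d=ring(w,u,v,34,bright);P=plane(w,*p,.094)[:2];print("tomato",p,d,P@a-.5228,P@n-.1537)
```

```text
[0.55438961 0.03556563 0.19697396] [ 1.28286164e-04  9.94206829e-01 -1.07483779e-01 -3.31346992e-05] [-0.00128503 -0.00087166  0.13697383]
tomato [263.43886566  80.28959656] [80.9 84.7] 0.08857081683705237 -0.0012822709007132005
```

Request:
servo_tool --motion '[[[-0.001,-0.001,0.004,0,0,0,0.4],[-0.0013,-0.001,0.014,0,0,0,0.4],[-0.0013,-0.001,0.028,0,0,0,0.4],[-0.0013,-0.001,0.044,0,0,0,0.4],[-0.0013,-0.001,0.06,0,0,0,0.4],[-0.0013,-0.001,0.076,0,0,0,0.4],[-0.0013,-0.001,0.09,0,0,0,0.4],[-0.0013,-0.001,0.102,0,0,0,0.4],[-0.0013,-0.001,0.112,0,0,0,0.4],[-0.0013,-0.001,0.12,0,0,0,0.4],[-0.0013,-0.001,0.126,0,0,0,0.4],[-0.0013,-0.001,0.13,0,0,0,0.4],[-0.0013,-0.001,0.133,0,0,0,0.4],[-0.0013,-0.001,0.135,0,0,0,0.4],[-0.0013,-0.001,0.1365,0,0,0,0.4],[-0.0013,-0.001,0.1365,0,0,0,0.4],[-0.0013,-0.001,0.1365,0,0,0,0.4]]]'

```text
t: 29.1
eef_pos: [0.5533, 0.038, 0.0609]
tool_rot: [-0.0, 0.994, -0.107, 0.0]
contact_force: [0.2, -0.1, -2.0]
gripper_width: 0.621
grasp_force: 42.4
```

Request:
servo_tool --motion '[[[0,0,0.0004,0,0,0,0.4],[0,0,0.0008,0,0,0,0.4],[0,0,0.001,0,0,0,0.4],[0,0,0.001,0,0,0,0.4]]]'

```text
t: 29.43
eef_pos: [0.5531, 0.0379, 0.0596]
tool_rot: [0.0, 0.994, -0.107, 0.0]
contact_force: [-0.4, -0.2, -3.7]
gripper_width: 0.624
grasp_force: 42.4
```

Request:
servo_tool --motion '[[[0,0,0.0005,0,0,0,0.4],[0,0,0.001,0,0,0,0.4],[0,0,0.0013,0,0,0,0.4],[0,0,0.0013,0,0,0,0.4],[0,0,0.0013,0,0,0,0.4]]]'

```text
t: 29.85
eef_pos: [0.5534, 0.038, 0.059]
tool_rot: [0.0, 0.994, -0.107, 0.0]
contact_force: [-2.6, -0.6, 5.0]
gripper_width: 0.623
grasp_force: 43.2
```

Seated. I release and rise.

Request:
servo_tool --motion '[[[0,0,0,0,0,0,0.68],[0,0,0,0,0,0,0.75],[0,0,0,0,0,0,0.85],[0,0,0,0,0,0,0.85],[0,0,0,0,0,0,0.85],[0,0,-0.008,0,0,0,0.85],[0,0,-0.02,0,0,0,0.85],[0,0,-0.04,0,0,0,0.85],[0,0,-0.065,0,0,0,0.85],[0,0,-0.095,0,0,0,0.85],[0,0,-0.125,0,0,0,0.85],[0,0,-0.155,0,0,0,0.85],[0,0,-0.18,0,0,0,0.85],[0,0,-0.195,0,0,0,0.85],[0,0,-0.2,0,0,0,0.85],[0,0,-0.2,0,0,0,0.85],[0,0,-0.2,0,0,0,0.85]]]'

```text
t: 31.27
eef_pos: [0.5526, 0.0378, 0.258]
tool_rot: [0.0, 0.994, -0.107, -0.0]
contact_force: [0.8, 0.5, -0.5]
gripper_width: 0.853
grasp_force: 0.0
```

Run:
```python
from m import *
w=snap("wrist","pics/w10.png");s1=snap("scene","pics/s10.png")
y=np.radians(-12.3);a=np.array([np.cos(y),np.sin(y)]);n=np.array([-a[1],a[0]])
for nm,Q in(("tom",[.629,.018,.094]),("chick",[.5533,.0367,.094])):
    u,v=proj(w,Q);p,d=ring(w,u,v,32,lambda h,s,v:(s<60)&(v>150));P=plane(w,*p,.094)[:2];print(nm,p,d,P@a-.5228,P@n-.1537)
cv2.imwrite("pics/v10.png",np.hstack([w["img"],cv2.resize(s1["img"][150:300,190:320],(288,384),interpolation=cv2.INTER_CUBIC)])[:,:,::-1])
# biscuits corners top view
h=cv2.cvtColor(t["img"],cv2.COLOR_RGB2HSV).astype(int)[160:225,375:425]
m=((h[...,0]>6)&(h[...,0]<25)&(h[...,1]>150)&(h[...,2]>150)).astype(np.uint8)
cs,_=cv2.findContours(m,cv2.RETR_EXTERNAL,cv2.CHAIN_APPROX_NONE);q=max(cs,key=cv2.contourArea)
B=cv2.boxPoints(cv2.minAreaRect(q))+[375,160];W=np.array([plane(t,*b,.042)[:2] for b in B]);C=W.mean(0);print(W.round(3),C,[np.linalg.norm(W[i]-W[i-1]).round(3) for i in(1,2)])
g=bot.get_obs();print(g["eef_pos"],aim([*C,.22],g["eef_pos"]))
```

```text
tom [266.28816986  78.78989601] [64.3 67.5] 0.08848103638726568 -0.0017162667143737487
chick [262.41780472 170.05665207] [57.8 59.9] 0.009081609881740116 0.0015212654117711666
[[ 0.541 -0.412]
 [ 0.548 -0.475]
 [ 0.429 -0.481]
 [ 0.423 -0.419]] [ 0.48530033 -0.44688076] [np.float64(0.063), np.float64(0.119)]
[0.55220131 0.03772442 0.25698086] [0.03736292 0.48775125 0.03725906]
```

View pics/v10.png

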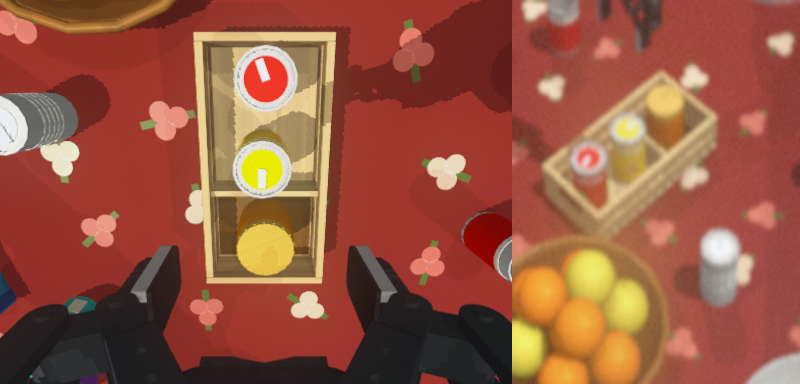

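All three stand properly: tomato at (265,78), chickpea at (262,170), honey at (265,248). Next is the biscuit packet.

Request:
servo_tool --motion '[[[0,0.01,0,0,0,0,1],[0.002,0.03,0,0,0,-0.2,1],[0.005,0.06,0,0,0,-0.4,1],[0.008,0.095,0,0,0,-0.6,1],[0.011,0.13,0,0,0,-0.8,1],[0.014,0.165,0,0,0,-1,1],[0.016,0.2,0,0,0,-1.3,1],[0.018,0.235,0,0,0,-1.6,1],[0.02,0.27,0,0,0,-1.9,1],[0.023,0.305,0,0,0,-2.2,1],[0.026,0.34,0,0,0,-2.5,1],[0.029,0.375,0,0,0,-2.8,1],[0.032,0.41,0.01,0,0,-3.1,1],[0.034,0.44,0.02,0,0,-3.1,1],[0.036,0.465,0.03,0,0,-3.1,1],[0.037,0.48,0.037,0,0,-3.1,1],[0.037,0.488,0.037,0,0,-3.1,1],[0.037,0.488,0.037,0,0,-3.1,1],[0.037,0.488,0.037,0,0,-3.1,1],[0.037,0.488,0.037,0,0,-3.1,1]]]'

```text
t: 33.03
eef_pos: [0.4872, -0.4448, 0.2221]
tool_rot: [-0.0, 1.0, 0.03, 0.001]
contact_force: [0.3, 0.4, 0.8]
gripper_width: 1.002
grasp_force: 0.0
```

Request:
servo_tool --motion '[[[0,0,0,0,0,0,1],[0,0,0,0,0,0,1]]]'

```text
t: 33.2
eef_pos: [0.4868, -0.4455, 0.2221]
tool_rot: [0.0, 1.0, 0.03, 0.0]
contact_force: [0.3, -0.3, 0.1]
gripper_width: 1.003
grasp_force: 0.0
```

Run:
```python
from m import *
w=snap("wrist","pics/w11.png");cv2.imwrite("pics/w11b.png",w["img"][:,:,::-1])
g=bot.get_obs();print(g["eef_pos"],g["tool_rot"],np.abs(g["joint_vel"]).max(),proj(w,[.485,-.447,.042]))
```

```text
[ 0.48654863 -0.4457884   0.22197278] [1.83341743e-04 9.99569241e-01 2.93456054e-02 3.66071378e-04] 0.007690015334013635 [264.63394221 168.23264611]
```

View pics/w11b.png

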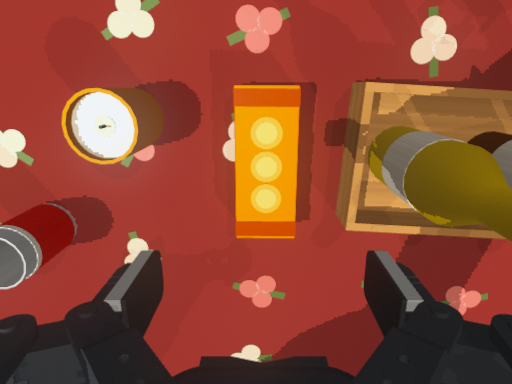

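The packet lies straight under the tool, with biscuits at (266,133), (266,167) and (265,198). The bottle rack starts at column 350, about 33 mm beyond the finger.

Run:
```python
from m import *
w=load("pics/w11.npz")
h=cv2.cvtColor(w["img"],cv2.COLOR_RGB2HSV).astype(int)
def comps(h,x0,y0,f,k=3):
    m=f(h[...,0],h[...,1],h[...,2]).astype(np.uint8);n,l,st,c=cv2.connectedComponentsWithStats(m);i=1+np.argsort(-st[1:,4])[:k];return sorted([(*(c[j]+[x0,y0]).round(1),st[j,4]) for j in i],key=lambda q:q[1])
cw=comps(h[110:220,236:298],236,110,lambda h,s,v:(h>21)&(h<32)&(s<235)&(v>200));print(cw)
ht=cv2.cvtColor(t["img"],cv2.COLOR_RGB2HSV).astype(int)
ct=comps(ht[170:215,385:412],385,170,lambda h,s,v:(h>18)&(v>200));print(ct)
for A,B in zip(cw,ct): print(two(w,A[:2],t,B[:2]),plane(w,*A[:2],.042).round(4))
m=((h[...,0]<24)&(h[...,0]>5)&(h[...,1]>215)&(h[...,2]>190)).astype(np.uint8);m[:,:225]=0;m[:,310:]=0;m[:75]=0;m[250:]=0
E=[]
for v in range(95,215,10):
    x=np.where(m[v])[0];A=plane(w,x[0]-.5,v,.042);B=plane(w,x[-1]+.5,v,.042);E.append((*A[:2],*B[:2]))
E=np.array(E);print("width",np.linalg.norm(E[:,:2]-E[:,2:],axis=1).round(4)[[0,5,-1]])
M=(E[:,:2]+E[:,2:])/2;sl=np.polyfit(M[:,0],M[:,1],1);print("yaw",np.degrees(np.arctan(sl[0])), "y at .487",np.polyval(sl,.487),M[[0,-1]])
g=bot.get_obs();Q=plane(w,*cw[1][:2],.042);print(aim([*Q[:2],.012],g["eef_pos"]))
```

```text
[(np.float64(266.3), np.float64(132.5), np.int32(811)), (np.float64(265.9), np.float64(166.3), np.int32(745)), (np.float64(265.5), np.float64(198.2), np.int32(679))]
[(np.float64(398.1), np.float64(182.0), np.int32(33)), (np.float64(398.7), np.float64(191.4), np.int32(32)), (np.float64(399.6), np.float64(200.9), np.int32(47))]
(array([ 0.51879439, -0.44672717,  0.04064352]), np.float64(0.0005675012104707669)) [ 0.5192 -0.4465  0.042 ]
(array([ 0.48629988, -0.44819475,  0.03915848]), np.float64(8.861259324416129e-05)) [ 0.487  -0.4481  0.042 ]
(array([ 0.45367941, -0.44996314,  0.03884517]), np.float64(0.0004600661745325138)) [ 0.4548 -0.4497  0.042 ]
width [0.0606 0.0593 0.0605]
yaw 2.753533896673574 y at .487 -0.44797862927003695 [[ 0.5528129  -0.44503915]
 [ 0.44771806 -0.44962003]]
[1.31341556e-04 2.24822176e-03 2.09973816e-01]
```

Request:
servo_tool --motion '[[[0,0.001,0.008,0,0,0.1,1],[0,0.0022,0.025,0,0,0.1,1],[0,0.0022,0.05,0,0,0.1,1],[0,0.0022,0.075,0,0,0.1,1],[0,0.0022,0.1,0,0,0.1,1],[0,0.0022,0.125,0,0,0.1,1],[0,0.0022,0.148,0,0,0.1,1],[0,0.0022,0.168,0,0,0.1,1],[0,0.0022,0.184,0,0,0.1,1],[0,0.0022,0.196,0,0,0.1,1],[0,0.0022,0.204,0,0,0.1,1],[0,0.0022,0.208,0,0,0.1,1],[0,0.0022,0.209,0,0,0.1,1],[0,0.0022,0.209,0,0,0.1,0.8],[0,0.0022,0.209,0,0,0.1,0.6],[0,0.0022,0.209,0,0,0.1,0.5],[0,0.0022,0.209,0,0,0.1,0.5],[0,0.0022,0.209,0,0,0.1,0.5],[0,0.0022,0.209,0,0,0.1,0.5],[0,0.0022,0.209,0,0,0.1,0.5]]]'

```text
t: 34.92
eef_pos: [0.4866, -0.4496, 0.0135]
tool_rot: [0.001, 1.0, 0.024, 0.001]
contact_force: [-1.7, 0.0, 6.1]
gripper_width: 0.692
grasp_force: 45.2
```

Request:
servo_tool --motion '[[[0,0,-0.005,0,0,0,0.5],[0,0,-0.015,0,0,0,0.5],[0,0,-0.032,0,0,0,0.5],[0,0,-0.055,0,0,0,0.5],[0,0,-0.08,0,0,0,0.5],[0,0,-0.108,0,0,0,0.5],[0,0,-0.136,0,0,0,0.5],[0,0,-0.16,0,0,0,0.5],[0,0,-0.18,0,0,0,0.5],[0,0,-0.192,0,0,0,0.5],[0,0,-0.2,0,0,0,0.5],[0,0,-0.2,0,0,0,0.5],[0,0,-0.2,0,0,0,0.5],[0,0,-0.2,0,0,0,0.5]]]'

```text
t: 36.08
eef_pos: [0.4851, -0.4485, 0.2106]
tool_rot: [-0.001, 1.0, 0.024, -0.001]
contact_force: [-1.0, -0.4, -2.7]
gripper_width: 0.698
grasp_force: 44.4
```

Run:
```python
from m import *
y=np.radians(-12.3);a=np.array([np.cos(y),np.sin(y)]);n=np.array([-a[1],a[0]])
T=(.5228+.049)*a+.1537*n;g=bot.get_obs();q=g["tool_rot"];yaw=np.degrees(2*np.arctan2(q[2],q[1]))
print(g["eef_pos"],g["gripper_width"],yaw,"turn",(yaw+12.3)/5,T,aim([*T,.21],g["eef_pos"]))
```

```text
[ 0.48514172 -0.44845863  0.21061715] 0.6979796968518434 2.7681181432376083 turn 3.0136236286475215 [0.59141743 0.02836113] [ 0.12918114 -0.47112924  0.00121078]
```

Request:
servo_tool --motion '[[[0.002,-0.006,0,0,0,0.1,0.5],[0.005,-0.02,0,0,0,0.2,0.5],[0.011,-0.04,0,0,0,0.3,0.5],[0.018,-0.066,0,0,0,0.5,0.5],[0.026,-0.094,0,0,0,0.7,0.5],[0.034,-0.124,0,0,0,0.9,0.5],[0.042,-0.154,0,0,0,1.1,0.5],[0.05,-0.184,0,0,0,1.3,0.5],[0.059,-0.216,0,0,0,1.5,0.5],[0.068,-0.248,0,0,0,1.7,0.5],[0.077,-0.28,0,0,0,1.9,0.5],[0.086,-0.312,0,0,0,2.1,0.5],[0.094,-0.342,0,0,0,2.3,0.5],[0.102,-0.37,0,0,0,2.5,0.5],[0.109,-0.396,0,0,0,2.6,0.5],[0.115,-0.42,0,0,0,2.7,0.5],[0.12,-0.44,0,0,0,2.8,0.5],[0.124,-0.456,0,0,0,2.9,0.5],[0.127,-0.466,0,0,0,3,0.5],[0.129,-0.471,0,0,0,3,0.5]]]'

```text
t: 37.75
eef_pos: [0.5915, 0.0305, 0.2114]
tool_rot: [-0.0, 0.994, -0.105, -0.001]
contact_force: [0.4, 0.5, -1.7]
gripper_width: 0.696
grasp_force: 44.3
```

Request:
servo_tool --motion '[[[0,0,0,0,0,0,0.5],[0,0,0,0,0,0,0.5],[0,0,0,0,0,0,0.5],[0,0,0,0,0,0,0.5]]]'

```text
t: 38.08
eef_pos: [0.5919, 0.0263, 0.2121]
tool_rot: [0.0, 0.994, -0.107, -0.0]
contact_force: [-0.4, -0.4, -1.8]
gripper_width: 0.692
grasp_force: 44.3
```

Run:
```python
from m import *
g=bot.get_obs();q=g["tool_rot"]
print(g["eef_pos"],g["gripper_width"],q,np.degrees(2*np.arctan2(q[2],q[1])),aim([.5914,.0284,.111],g["eef_pos"]))
```

```text
[0.59188138 0.02630189 0.21207814] 0.6915367088887461 [ 3.30250261e-04  9.94212073e-01 -1.07434643e-01 -2.06014814e-04] -12.334910901255933 [-0.00088425 -0.00201769  0.10107705]
```

Request:
servo_tool --motion '[[[-0.0005,-0.001,0.004,0,0,0,0.5],[-0.0005,-0.001,0.014,0,0,0,0.5],[-0.0005,-0.001,0.028,0,0,0,0.5],[-0.0005,-0.001,0.042,0,0,0,0.5],[-0.0005,-0.001,0.056,0,0,0,0.5],[-0.0005,-0.001,0.068,0,0,0,0.5],[-0.0005,-0.001,0.078,0,0,0,0.5],[-0.0005,-0.001,0.086,0,0,0,0.5],[-0.0005,-0.001,0.092,0,0,0,0.5],[-0.0005,-0.001,0.096,0,0,0,0.5],[-0.0005,-0.001,0.099,0,0,0,0.5],[-0.0005,-0.001,0.101,0,0,0,0.5],[-0.0005,-0.001,0.102,0,0,0,0.5],[-0.0005,-0.001,0.102,0,0,0,0.5],[-0.0005,-0.001,0.102,0,0,0,0.5]]]'

```text
t: 39.33
eef_pos: [0.592, 0.0288, 0.1106]
tool_rot: [-0.0, 0.994, -0.107, 0.0]
contact_force: [-0.2, -0.3, -1.0]
gripper_width: 0.693
grasp_force: 44.3
```

Request:
servo_tool --motion '[[[0,0,0.0005,0,0,0,0.5],[0,0,0.001,0,0,0,0.5],[0,0,0.0015,0,0,0,0.5],[0,0,0.0015,0,0,0,0.5]]]'

```text
t: 39.67
eef_pos: [0.5918, 0.0287, 0.1088]
tool_rot: [0.0, 0.994, -0.107, -0.0]
contact_force: [0.7, -0.4, -1.5]
gripper_width: 0.694
grasp_force: 44.3
```

Request:
servo_tool --motion '[[[0,0,0.0005,0,0,0,0.5],[0,0,0.001,0,0,0,0.5],[0,0,0.0015,0,0,0,0.5],[0,0,0.0015,0,0,0,0.5],[0,0,0.0015,0,0,0,0.5]]]'

```text
t: 40.08
eef_pos: [0.5918, 0.0287, 0.1075]
tool_rot: [0.0, 0.994, -0.107, 0.0]
contact_force: [-1.8, 0.6, 1.7]
gripper_width: 0.696
grasp_force: 44.6
```

Contact made. I release and rise gently.

Request:
servo_tool --motion '[[[0,0,0.0003,0,0,0,0.72],[0,0,0.0003,0,0,0,0.78],[0,0,0,0,0,0,0.86],[0,0,0,0,0,0,0.95],[0,0,0,0,0,0,0.95],[0,0,0,0,0,0,0.95],[0,0,-0.008,0,0,0,0.95],[0,0,-0.02,0,0,0,0.95],[0,0,-0.04,0,0,0,0.95],[0,0,-0.065,0,0,0,0.95],[0,0,-0.095,0,0,0,0.95],[0,0,-0.125,0,0,0,0.95],[0,0,-0.145,0,0,0,0.95],[0,0,-0.15,0,0,0,0.95],[0,0,-0.15,0,0,0,0.95]]]'

```text
t: 41.33
eef_pos: [0.5929, 0.029, 0.2602]
tool_rot: [-0.0, 0.994, -0.107, 0.002]
contact_force: [-0.5, -0.3, -0.6]
gripper_width: 0.953
grasp_force: 0.0
```

Run:
```python
from m import *
w=snap("wrist","pics/w12.png");s1=snap("scene","pics/s12.png")
cv2.imwrite("pics/v12.png",np.hstack([cv2.resize(w["img"],(384,288)),cv2.resize(s1["img"][60:330,60:450],(416,288),interpolation=cv2.INTER_CUBIC)])[:,:,::-1])
```

```text
(no output)
```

View pics/v12.png

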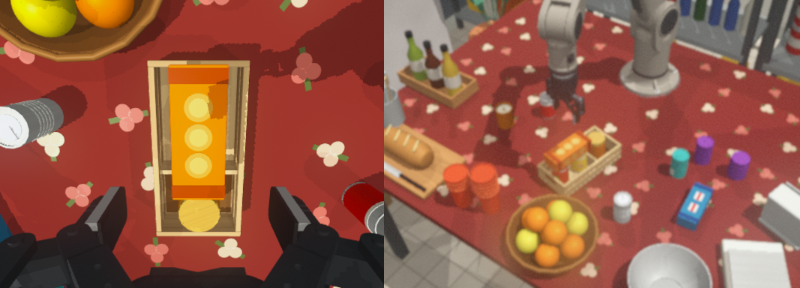

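The packet lies flat and squarely on both tins (wrist view, centre (198,137)), the jar is behind it at (198,215), and nothing else has moved. I hand in.

```bash
python3 -c "
from station import bot
print(bot.hand_in())"
```

```text
the job is handed in; nothing more can be done
None
```

I packed the parcel and handed it in: both sealed tins and the honey jar stand in the crate and the biscuit packet lies flat across the tins. The verdict was not shown; the one mishap was my first reach for the tomato tin, which came down about 9 mm off and pressed on something at up to 87 N (under the 120 N wrist limit, but I can't rule out the 40 N body limit); the tin did not move.

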